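# Seat the probe post in the stirrer's hidden mounting hole

### The arm

A 7-joint arm with a two-finger parallel gripper is mounted at the origin on a cart in front of the work surface, level with it; the furniture and walls round the work are solid. World frame = base frame: x ahead of the robot, y to its left, z up, the work surface at z = 0. Lengths are in m, angles in rad, forces in N, time in s.
With the tool pointing down it reaches from about 0.35 to 0.9 m from the base axis. Payload 8.1 kg.
Tool frame: the origin (TCP) lies at the very end of the fingers, on their centre line; the grasp point (between the pads) lies grip_point_offset behind it (grip_point_offset is the distance from the TCP to the grasp point, in m); z points along the fingers, y is the direction in which the jaws open and shut (so a half turn about z gives the same grasp; the last joint's range is limited). The gripper opens to 92 mm and grips with 3 to 60 N. Pads are 19 mm wide; open, the fingers measure 130 mm over their backs; the gripper's body (75 mm by 190 mm) begins 47 mm behind the grasp point.
Start: joints at [-1.388, 0.434, 0.025, 1.573, -0.012, 1.134, -0.075], TCP at [0.176, 0.6, 0.227] pointing down, gripper open.
Joint ranges: [-2.62, 2.62], [-0.44, 2.09], [-1.27, 1.32], [0.08, 2.57], [-1.32, 4.46], [0.12, 2], [-2.74, 2.74]. Speed limits (rad/s): [2.22, 2.22, 3.01, 3.01, 3.14, 3.14, 3.14].

### API

Orientations are given as a rotation vector (axis times angle).
In Python, from cell import * gives the robot as it stands.
- The arm moves only by the tool drive_tool, never from a script. Its argument "increments" is a list of rows, each an object of numbers: "grip": the gripper's target within -1 to 1 (shut at 1, half-way at 0, fully open at -1); "tx", "ty", "tz": the shift along the world's x, y, z normalised to -1 to 1, where 1 is 400 mm; "turn": the turn about the world's z normalised to -1 to 1, where 1 is 60 degrees. In form: [{"grip": .., "tx": .., "ty": .., "tz": .., "turn": ..}, ...]. A call has 1 to 20 rows; each row is the pose to reach, as a shift and turn from the pose measured when the call began; what a row does not reach only later rows make up. A row lasts 1/10 s, in which the tool goes at most 50 mm and 8.59 degrees, less where a joint would pass 70% of its speed; a pose out of reach is approached as far as the arm can. A call with a number of a shift or a turn outside -1 to 1 is refused whole. A call with a gripper value outside its range is refused whole. The fingers move at their own pace and stop on an object; "newtons" is the grip in N (left out, the last holds). Time passes only in rows, so rows that repeat a pose let the fingers close. It gives the time, the measured TCP pose, the force and the opening at its end, in the units of the state.
- observe(): the state, without advancing time (a new reading comes with each control period).
- get_image(name): name is "scene" or "top"; returns the picture (480x640x3 uint8, red, green, blue); there is no depth.
- camera_info(name): a dict with "fx", "fy", "cx", "cy" (pixels), "distortion" ([k1, k2, p1, p2, k3] as OpenCV has them; the pictures are not rectified), "eye" and "rotation" of the camera in the world. Camera axes: x right, y down, z forward; pixel columns grow to the right and rows downward; lengths in m; the calibration is good to about 2 mm. A picture is of the moment at which its call begins. camera_info takes no time and is no camera call.
- sign_off(): hands the job in, once; it reports no verdict.
The state is a dict: "clock": time; "joints": joint angles; "dq": joint speeds; "joint_efforts": joint torques, N m; "position": TCP position; "ee_rot": TCP orientation; "force": force on the tool from outside, world axes, zero at the start; "ft_torque": the same for the moment, N m; "width": opening from 0.0 (shut) to 1.0 (fully open).
Only numpy, scipy, OpenCV 4.12 (cv2) and the standard library are available. Lean on these libraries where they do the work, as an engineer would, in place of code of your own. Each camera call takes 0.05 s, during which the arm holds its last target. There are 200 camera calls.

### The job

Take the probe post out of its parking block and fit it into the mounting hole of the stirrer: the hole is closed by a flush spring shutter somewhere near the middle of the plain grey pad in the round window, so feel for it by sliding the foot of the post lightly over the pad in a widening spiral until it drops in. Push it gently fully home, so that its flange sits on the pad and it stands upright, and let go; do not force it (never 40 N or more on the stirrer, not even as a knock) and leave the tape roll, bottle cap and timer where they are.

Things in the scene. Friction and masses are not known exactly. Their poses are not given: they have to be found in the camera images.
- post_grip (a point): centre of the black square grip (20 x 20 mm, 50 mm tall) of the loose probe post (about 150 g, 88 mm tall, upright); 50 mm above its foot; z points up the post, x and y are square to the grip's faces. Below the grip: round flange 20 mm in diameter, 5 mm thick, then the spigot; above it a small steel fork 13 mm tall
- post_tip (a point): the foot: centre of the end face of the post's steel spigot (12 mm in diameter, 20 mm long, foot chamfered 2 mm); z points up the post. At the start the spigot stands in the parking block's hole with the flange on the block's top; at the end the flange rests on the stirrer's pad and the foot lies 20 mm below the pad's top
- holder: fixed white parking block 80 x 80 x 35 mm with one loose hole 16 mm in diameter and 26 mm deep in the middle of its top; origin at the centre of its underside, z up, x and y along its sides
- stirrer: fixed low white stirrer, 150 mm (x) by 240 mm (y), 45 mm high, origin at the centre of its underside, z up. On top a round white plate (diameter 108 mm, 7 mm high) centred 45 mm to its -y side and, centred 66 mm to its +y side, a round window 48 mm in diameter, 3 mm deep, with a flat rigid grey pad as floor. Knobs on its -x face. The post must not press on it with 40 N or more, knocks included
- window (a point): centre of the round window, on the top of the grey pad (42 mm above the bench), z up. The vertical blind hole in the pad (15 mm in diameter, 24 mm deep) has its centre 3 to 8 mm from this point, in a direction that differs every time. A flush grey spring shutter hides it, yielding straight down under about 0.5 N; the weight of the seated post keeps it down
- tape: roll of adhesive tape lying flat, 96 mm across, 25 mm high, a bystander; origin at the centre of its underside
- cap: loose blue bottle cap, 46 mm in diameter, 21 mm high, a bystander; origin at the centre of its underside
- timer: flat white bench timer 62 x 72 x 20 mm, a bystander; origin at the centre of its underside
There are look-alikes about, which are no part of the job. Leave any red or yellow look-alike of the part that bears post_grip alone.

How it is judged:
On the way, in this order (a step that is already met when the one before it is completed fails the run):
1. the post is lifted clear of the parking block (foot more than 55 mm above the bench) (height (world z) of post_tip above 0.055 m), for 0.1 s.
2. the spigot has dropped into the hole (foot more than 6 mm below the pad's top, inside the window) (z of post_tip in the frame of window below -0.006 m and horizontal distance between post_tip and window below 0.012 m), for 0.1 s.
At the end, for the whole second after the job is handed in: the post stands in the stirrer's mounting hole, released and at rest, its foot at least 18 mm below the pad's top (fully home is 20 mm) and within 12 mm of the window's centre, upright within 0.08 rad (z of post_tip in the frame of window below -0.018 m and horizontal distance between post_tip and window below 0.012 m and angle between post's own z axis and vertical below 0.08 rad and linear speed of post below 0.02 m/s and contact force between the fingers and post below 0.1 N); the robot touches nothing.
It fails at once if the post is pressed against the stirrer with more than 40 N (contact force between post and stirrer above 40 N).
It fails at once if the tape roll, bottle cap or timer is shifted by more than 15 mm (distance of any of tape, cap, timer from where it was at the start of the episode above 0.015 m).
It also fails if it takes over 72 s, if anything falls off the work surface, if the arm or the gripper's body presses on something with over 40 N, if the wrist force passes 120 N, or if a joint passes its speed limit or range.

## Working session

There is one attempt and no reset: what is moved stays moved. The work goes in short steps, Python scripts to look and compute and a tool call to move; the robot and the scene stay as the last step left them, time stands still between calls to the robot, and variables do not carry over. Pictures are saved under pics/ and viewed, about 8 in all and at most 12, crops included, and the job is handed in when it is done.

Besides the shell and the picture viewer there is one more tool, called by a JSON object that holds its "op" and its "data". drive_tool: Moves the arm, as the interface text tells. Its arguments: {"type":"object","properties":{"increments":{"type":"array","items":{"type":"object","properties":{"grip":{"type":"number"},"tx":{"type":"number"},"ty":{"type":"number"},"tz":{"type":"number"},"turn":{"type":"number"}}}},"newtons":{"type":"number"}},"required":["increments"]}

```bash
mkdir -p pics
cat > h.py <<'E'
from cell import *
import numpy as np, cv2
def cam(n):
    c=camera_info(n); K=np.array([[c['fx'],0,c['cx']],[0,c['fy'],c['cy']],[0,0,1.]])
    return K,np.array(c['distortion'],float),np.array(c['eye']),np.array(c['rotation'])
def ray(n,u,v):
    K,D,e,R=cam(n); p=cv2.undistortPoints(np.array([[[u,v]]],float),K,D)[0,0]
    return e,R@np.array([p[0],p[1],1.])
def onz(n,u,v,z):
    e,d=ray(n,u,v); return e+d*(z-e[2])/d[2]
def proj(n,P):
    K,D,e,R=cam(n); P=np.atleast_2d(np.array(P,float))
    return cv2.projectPoints((P-e)@R,np.zeros(3),np.zeros(3),K,D)[0][:,0]
def snap(n,f=None):
    im=get_image(n)[:,:,::-1].copy()
    if f: cv2.imwrite('pics/'+f,im)
    return im
E
python3 - <<'E'
from h import *
import cell
a=snap('scene','s0.png');b=snap('top','t0.png')
for n in('scene','top'):
    K,D,e,R=cam(n);print(n,K[0,0],e.round(3),R.round(3).tolist(),D)
print(observe()); print([x for x in dir(cell) if 'grip' in x.lower()], getattr(cell,'grip_point_offset',None))
E
```

```text
scene 528.0023876866461 [0.248 0.657 0.647] [-0.612, 2.617, -1.183] [-0.09048522  0.          0.          0.          0.        ]
top 536.4908688327943 [0.322 0.091 1.16 ] [-2.151, 2.067, -0.206] [-0.04335996  0.          0.          0.          0.        ]
{'clock': 0.1, 'joints': array([-1.38760158,  0.43511635,  0.02501365,  1.57402099, -0.01161191,
        1.13399082, -0.07511855]), 'dq': array([-0.00055204, -0.00160596,  0.00151282, -0.00148599, -0.00021028,
        0.00039284, -0.00053983]), 'joint_efforts': array([ 3.07951756e-03, -6.69121528e+01,  9.88049470e-01, -3.15147042e+01,
       -6.04962255e-02,  3.73065029e-02,  1.08687145e-04]), 'position': array([0.17613958, 0.59918456, 0.22604112]), 'ee_rot': array([-4.47590867e-01, -3.10947672e+00,  2.18111990e-03]), 'force': array([-0.07407875, -1.27278777,  0.41838418]), 'ft_torque': array([-0.00482218,  0.00963409, -0.02813437]), 'width': 0.9993294447417024}
['grip_point_offset'] 0.0188
```

View pics/s0.png

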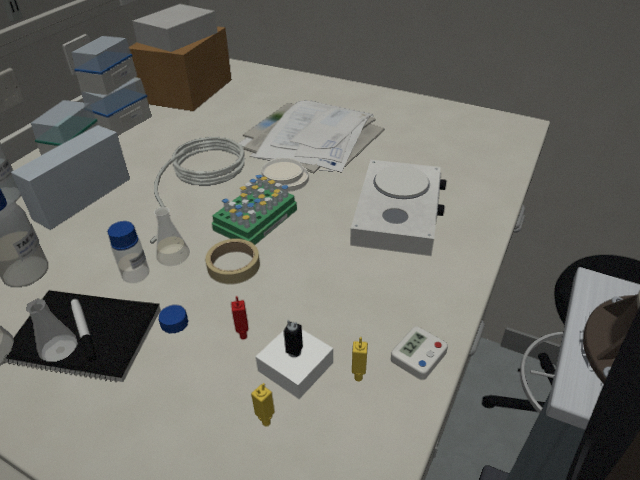

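View pics/t0.png

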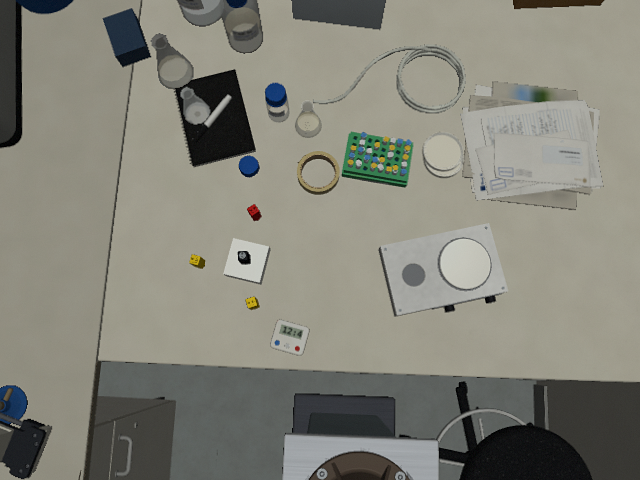

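The scene shows the black post in the white block (scene 293,340; top 243,257). The look-alikes are red (top 254,212) and yellow (197,261 and 252,303). The window is at scene 395,216 and top 413,275. I choose the black post in the white block and check it in a close crop.

```bash
sed -i "s/np.array(c\['rotation'\])/cv2.Rodrigues(np.array(c['rotation'],float))[0]/" h.py
python3 - <<'E'
from h import *
a=cv2.imread('pics/s0.png');b=cv2.imread('pics/t0.png')
c1=cv2.resize(a[310:400,240:350],None,fx=5,fy=5,interpolation=cv2.INTER_CUBIC)[:450,:440]
c2=cv2.resize(b[235:287,218:274],None,fx=8,fy=8,interpolation=cv2.INTER_CUBIC)[:416]
cv=np.zeros((450,800,3),np.uint8); cv[:,:400]=c1[:,:400]; cv[:416,400:]=c2[:,:400]; cv2.imwrite('pics/c0.png',cv)
# block
def blob(im,mask,roi):
    x0,y0,x1,y1=roi; m=np.zeros(mask.shape,np.uint8); m[y0:y1,x0:x1]=mask[y0:y1,x0:x1]
    n,l,s,c=cv2.connectedComponentsWithStats(m); i=1+np.argmax(s[1:,4]); return (l==i).astype(np.uint8),s[i],c[i]
g=cv2.cvtColor(b,cv2.COLOR_BGR2GRAY)
m,s,c=blob(b,(g>215).astype(np.uint8),(215,230,280,290)); 
k=max(cv2.findContours(m,0,2)[0],key=cv2.contourArea); r=cv2.minAreaRect(k);box=cv2.boxPoints(r)
print('block px',s,r); W=np.array([onz('top',*p,.035) for p in box]);print(W.round(4),'centre',W.mean(0).round(4),'sides',np.linalg.norm(W-np.roll(W,1,0),axis=1).round(3))
d,s,c=blob(b,(g<90).astype(np.uint8),(230,245,262,272)); print('dark top',s,c)
# stirrer window
m,s,c=blob(b,((g>80)&(g<150)).astype(np.uint8),(395,258,432,292)); print('win top',s,c,onz('top',*c,.042).round(4))
k=max(cv2.findContours(m,0,2)[0],key=cv2.contourArea);print(cv2.fitEllipse(k))
ga=cv2.cvtColor(a,cv2.COLOR_BGR2GRAY)
m,s,c=blob(a,((ga>60)&(ga<140)).astype(np.uint8),(376,202,414,230)); print('win scene',s,c,onz('scene',*c,.042).round(4))
print('gray',g[275,400:430],ga[216,375:418])
print('proj tcp',proj('top',observe()['position']))
E
```

```text
Traceback (most recent call last):
ValueError: attempt to get argmax of an empty sequence
```

View pics/c0.png

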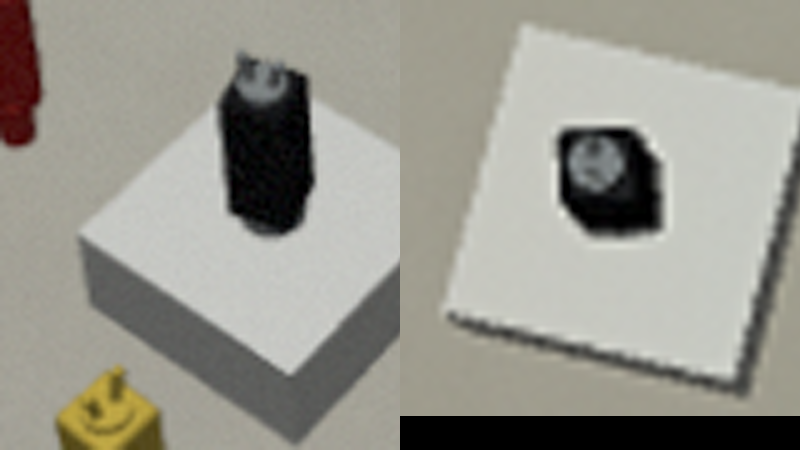

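The crop confirms it: a black grip with a steel fork, standing in the white block (fork disc at about top px 242.7,255.3). Its faces lie roughly along the image axes, while the block is turned about 14°.

Run:
```python
from h import *
a=cv2.imread('pics/s0.png');b=cv2.imread('pics/t0.png')
def blob(mask,roi):
    x0,y0,x1,y1=roi; m=np.zeros(mask.shape,np.uint8); m[y0:y1,x0:x1]=mask[y0:y1,x0:x1]
    n,l,s,c=cv2.connectedComponentsWithStats(m); i=1+np.argmax(s[1:,4]); return (l==i).astype(np.uint8),s[i],c[i]
g=cv2.cvtColor(b,cv2.COLOR_BGR2GRAY);ga=cv2.cvtColor(a,cv2.COLOR_BGR2GRAY)
print('gray',g[250,218:274],g[275,396:430],ga[216,375:418])
m,s,c=blob((g>180).astype(np.uint8),(215,230,280,290)); 
k=max(cv2.findContours(m,0,2)[0],key=cv2.contourArea); box=cv2.boxPoints(cv2.minAreaRect(k))
W=np.array([onz('top',*p,.035) for p in box]);print(W.round(4),'centre',W.mean(0).round(4),'sides',np.linalg.norm(W-np.roll(W,1,0),axis=1).round(3))
print('fork top', onz('top',242.75,255.25,.092).round(4))
# grip silhouette, both views
d,s,c=blob((g<110).astype(np.uint8),(230,245,262,272)); print('dark top',s,c,'onz .065',onz('top',*c,.065).round(4))
d2,s2,c2=blob((ga<70).astype(np.uint8),(278,315,308,360)); print('dark scene',s2,c2,'onz .065',onz('scene',*c2,.065).round(4))
k=max(cv2.findContours(d,0,2)[0],key=cv2.contourArea);print(cv2.approxPolyDP(k,1.2,True)[:,0].tolist())
for n,im,roi in(('top',g,(395,258,432,292)),('scene',ga,(376,202,414,230))):
    x0,y0,x1,y1=roi;t,_=cv2.threshold(im[y0:y1,x0:x1],0,255,cv2.THRESH_OTSU)
    m,s,c=blob((im<t).astype(np.uint8),roi);print('win',n,t,s,c,onz(n,*c,.042).round(4))
```

```text
gray [156 155 157 157 157 156 157 155 155 154 154 168 200 198 198 198 199 199
 199 202 198 197 199 199 200 200 201 201 200 199 201 199 198 198 199 199
 199 198 198 199 198 199 200 199 198 198 200 200 201 195  97  76 109 159
 154 155] [165 165 165 165 166 157 114  99 101 101 101  99 102 101 102 102 101 100
 101 101 101 102 100 102 102 101 100  99 104 135 165 163 162 164] [166 165 165 165 167 163 166 121  93  90  90  92  89  91  89  89  91  91
  89  88  90  89  91  86  90  92  91  90  90  90  89  91  93 135 169 165
 167 167 165 164 159 165 164]
[[0.4743 0.3034 0.035 ]
 [0.5529 0.29   0.035 ]
 [0.5362 0.2109 0.035 ]
 [0.4582 0.2254 0.035 ]] centre [0.5054 0.2574 0.035 ] sides [0.08  0.08  0.081 0.079]
fork top [0.5044 0.2553 0.092 ]
dark top [238 251  13  14 130] [243.97692308 257.49230769] onz .065 [0.5044 0.2566 0.065 ]
dark scene [284 324  19  33 451] [293.2594235  340.81818182] onz .065 [0.5036 0.2594 0.065 ]
[[238, 251], [238, 260], [241, 263], [250, 263], [249, 254], [246, 251]]
win top 132.0 [402 263  23  24 418] [413.12200957 274.55502392] [ 0.486  -0.0977  0.042 ]
win scene 128.0 [382 208  26  16 322] [394.71118012 215.39751553] [ 0.4876 -0.1002  0.042 ]
```

Run:
```python
from h import *
o=observe();R=cv2.Rodrigues(o['ee_rot'])[0];y=R[:,1];print('tool y',y.round(3),'yaw',np.degrees(np.arctan2(y[1],y[0])),'z',R[:,2].round(3))
for p,q,z in(((238,251),(238,260),.09),((241,263),(250,263),.045),((238,251),(246,251),.09),((250,263),(249,254),.05)):
    d=onz('top',*q,z)-onz('top',*p,z);print(np.degrees(np.arctan2(d[1],d[0]))%90,np.linalg.norm(d))
# subpixel silhouettes edges: fit lines in upscaled crop
b=cv2.imread('pics/t0.png',0);a=cv2.imread('pics/s0.png',0)
r=b[244:270,232:258].astype(float);
def edge(rows,ax,lo,hi,th=130):
    pts=[]
    for i in rows:
        v=(b[i,lo:hi] if ax==0 else b[lo:hi,i]).astype(float)
        j=np.where((v[:-1]-th)*(v[1:]-th)<0)[0]
        if len(j): j=j[0];t=lo+j+(v[j]-th)/(v[j]-v[j+1]);pts.append((t,i) if ax==0 else (i,t))
    return np.array(pts)
for nm,e,z in(('left',edge(range(252,259),0,232,243),.09),('top',edge(range(239,246),1,245,255),.09)):
    W=np.array([onz('top',*p,z)[:2] for p in e]);vx,vy,_,_=cv2.fitLine(W.astype(np.float32),2,0,.01,.01).ravel();print(nm,e.round(1).tolist(),np.degrees(np.arctan2(vy,vx))%90)
for n,u,v,z in(('top',254,212,.08),('top',197,261,.08),('top',252,303,.08)): print(onz(n,u,v,z).round(3))
```

```text
tool y [ 0.282  0.959 -0.001] yaw 73.61774229829534 z [-0.    -0.001 -1.   ]
4.0301904892038465 0.018536985924269576
2.3062356175398975 0.01900689799819729
2.2844704727951637 0.016292350152480203
10.024970124033558 0.019346204215589066
left [[237.1, 252.0], [237.1, 253.0], [237.2, 254.0], [237.4, 255.0], [237.4, 256.0], [237.4, 257.0], [237.4, 258.0]] 7.189858
top [[239.0, 250.4], [240.0, 250.5], [241.0, 250.5], [242.0, 250.4], [243.0, 250.4], [244.0, 250.4], [245.0, 250.4]] 3.3696594
[0.599 0.24  0.08 ]
[0.491 0.35  0.08 ]
[0.41  0.232 0.08 ]
```

The post is at (0.504, 0.2565) with its faces at about 4.5°, so the tool turns +21°. I approach to a point above it with the jaws half open.

{"op": "drive_tool", "data": {"increments": [{"grip": 0,"tx": 0.41,"ty": -0.43,"tz": 0,"turn": 0.2},{"grip": 0,"tx": 0.82,"ty": -0.856,"tz": 0,"turn": 0.35},{"grip": 0,"tx": 0.82,"ty": -0.856,"tz": 0,"turn": 0.35},{"grip": 0,"tx": 0.82,"ty": -0.856,"tz": 0,"turn": 0.35},{"grip": 0,"tx": 0.82,"ty": -0.856,"tz": 0,"turn": 0.35},{"grip": 0,"tx": 0.82,"ty": -0.856,"tz": 0,"turn": 0.35},{"grip": 0,"tx": 0.82,"ty": -0.856,"tz": 0,"turn": 0.35},{"grip": 0,"tx": 0.82,"ty": -0.856,"tz": 0,"turn": 0.35},{"grip": 0,"tx": 0.82,"ty": -0.856,"tz": 0,"turn": 0.35},{"grip": 0,"tx": 0.82,"ty": -0.856,"tz": 0,"turn": 0.35},{"grip": 0,"tx": 0.82,"ty": -0.856,"tz": -0.19,"turn": 0.35},{"grip": 0,"tx": 0.82,"ty": -0.856,"tz": -0.19,"turn": 0.35},{"grip": 0,"tx": 0.82,"ty": -0.856,"tz": -0.19,"turn": 0.35},{"grip": 0,"tx": 0.82,"ty": -0.856,"tz": -0.19,"turn": 0.35}], "newtons": 25}}

```text
clock: 1.5
position: [0.5041, 0.2569, 0.1503]
ee_rot: [0.127, -3.139, 0.003]
force: [0.9, 0.8, 0.4]
width: 0.499
```

Run:
```python
from h import *
a=snap('scene');b=snap('top')
c=np.hstack([cv2.resize(a[230:410,210:390],(400,400),interpolation=2),cv2.resize(b[190:310,180:300],(400,400),interpolation=2)]);cv2.imwrite('pics/c1.png',c)
```

```text
(no output)
```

View pics/c1.png

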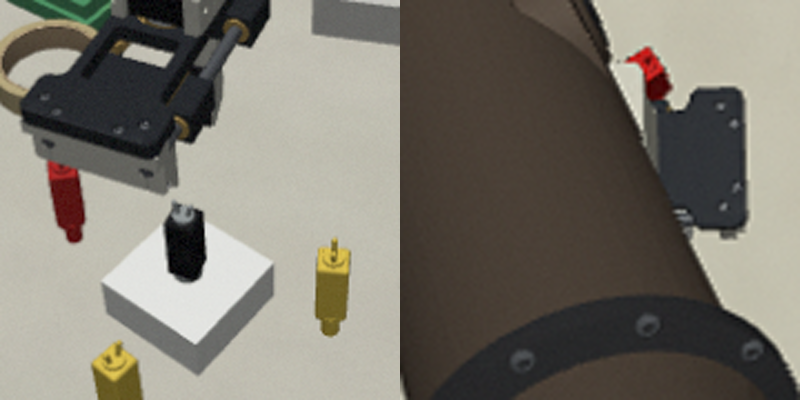

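The open gripper hangs over the post with its body hiding the fingers, and the look-alikes stand clear of it. Now descending.

{"op": "drive_tool", "data": {"increments": [{"grip": 0,"tz": -0.06},{"grip": 0,"tz": -0.12},{"grip": 0,"tz": -0.18},{"grip": 0,"tz": -0.22},{"grip": 0,"tz": -0.245},{"grip": 0,"tz": -0.245},{"grip": 0,"tz": -0.245}]}}

```text
invalid input
```

{"op": "drive_tool", "data": {"increments": [{"grip": 1},{"grip": 1},{"grip": 1},{"grip": 1},{"grip": 1},{"grip": 1},{"grip": 1},{"grip": 1}], "newtons": 25}}

```text
invalid input
```

{"op": "drive_tool", "data": {"increments": [{"grip": 0,"tx": 0,"ty": 0,"tz": -0.06,"turn": 0},{"grip": 0,"tx": 0,"ty": 0,"tz": -0.12,"turn": 0},{"grip": 0,"tx": 0,"ty": 0,"tz": -0.18,"turn": 0},{"grip": 0,"tx": 0,"ty": 0,"tz": -0.22,"turn": 0},{"grip": 0,"tx": 0,"ty": 0,"tz": -0.245,"turn": 0},{"grip": 0,"tx": 0,"ty": 0,"tz": -0.245,"turn": 0},{"grip": 0,"tx": 0,"ty": 0,"tz": -0.245,"turn": 0}]}}

```text
clock: 2.3
position: [0.5057, 0.2581, 0.0548]
ee_rot: [-0.127, 3.135, 0.001]
force: [0.3, -0.4, 1.3]
width: 0.5
```

{"op": "drive_tool", "data": {"increments": [{"grip": 1,"tx": 0,"ty": 0,"tz": 0,"turn": 0},{"grip": 1,"tx": 0,"ty": 0,"tz": 0,"turn": 0},{"grip": 1,"tx": 0,"ty": 0,"tz": 0,"turn": 0},{"grip": 1,"tx": 0,"ty": 0,"tz": 0,"turn": 0},{"grip": 1,"tx": 0,"ty": 0,"tz": 0,"turn": 0},{"grip": 1,"tx": 0,"ty": 0,"tz": 0,"turn": 0},{"grip": 1,"tx": 0,"ty": 0,"tz": 0,"turn": 0},{"grip": 1,"tx": 0,"ty": 0,"tz": 0,"turn": 0}], "newtons": 30}}

```text
clock: 3.1
position: [0.5059, 0.2581, 0.0552]
ee_rot: [-0.127, 3.135, 0.001]
force: [-1.1, -1.1, 5.6]
width: 0.214
```

{"op": "drive_tool", "data": {"increments": [{"grip": 1,"tx": 0,"ty": 0,"tz": 0.03,"turn": 0},{"grip": 1,"tx": 0,"ty": 0,"tz": 0.08,"turn": 0},{"grip": 1,"tx": 0,"ty": 0,"tz": 0.15,"turn": 0},{"grip": 1,"tx": 0,"ty": 0,"tz": 0.22,"turn": 0},{"grip": 1,"tx": 0,"ty": 0,"tz": 0.25,"turn": 0},{"grip": 1,"tx": 0,"ty": 0,"tz": 0.25,"turn": 0},{"grip": 1,"tx": 0,"ty": 0,"tz": 0.25,"turn": 0}]}}

```text
clock: 3.8
position: [0.5054, 0.2579, 0.1544]
ee_rot: [-0.127, 3.136, 0.001]
force: [-0.3, -0.6, -2.2]
width: 0.217
```

Run:
```python
from h import *
o=observe();print(o['position'],o['force'],o['width'],o['clock'],o['ft_torque'])
a=snap('scene');cv2.imwrite('pics/c2.png',cv2.resize(a[210:390,190:430],(800,600),interpolation=2)); print(proj('scene',o['position']))
```

```text
[0.50538137 0.25791437 0.15437814] [-0.27244252 -0.55293125 -2.22035543] 0.21706054192544727 3.8 [ 0.09441992  0.02804139 -0.03307483]
[[288.93127077 295.54826745]]
```

View pics/c2.png

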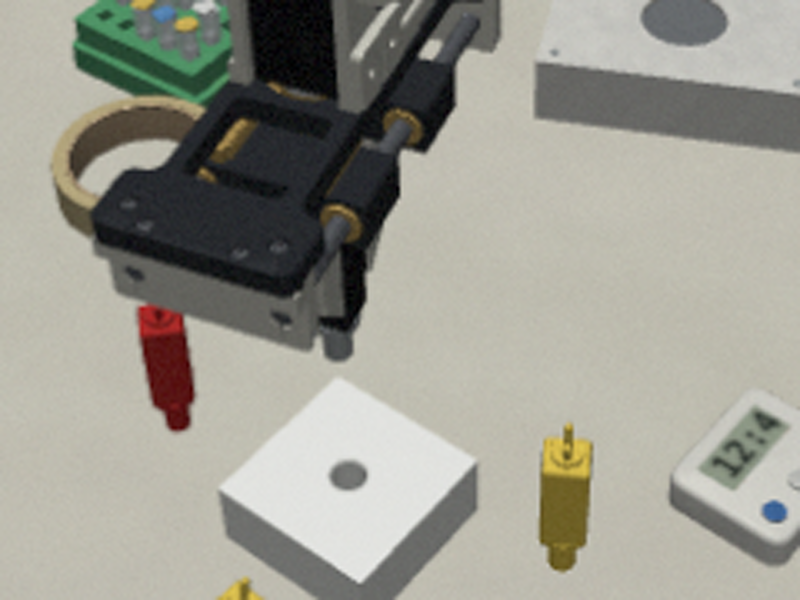

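The post is lifted, with its foot at about scene (291,317), and the block's hole is empty. Next, carry it over the window.

{"op": "drive_tool", "data": {"increments": [{"grip": 1,"tx": -0.005,"ty": -0.08,"tz": 0,"turn": 0},{"grip": 1,"tx": -0.01,"ty": -0.18,"tz": 0,"turn": 0},{"grip": 1,"tx": -0.015,"ty": -0.28,"tz": 0,"turn": 0},{"grip": 1,"tx": -0.02,"ty": -0.38,"tz": 0,"turn": 0},{"grip": 1,"tx": -0.025,"ty": -0.48,"tz": 0,"turn": 0},{"grip": 1,"tx": -0.03,"ty": -0.58,"tz": 0,"turn": 0},{"grip": 1,"tx": -0.035,"ty": -0.68,"tz": 0,"turn": 0},{"grip": 1,"tx": -0.04,"ty": -0.78,"tz": 0,"turn": 0},{"grip": 1,"tx": -0.046,"ty": -0.85,"tz": 0,"turn": 0},{"grip": 1,"tx": -0.046,"ty": -0.892,"tz": 0,"turn": 0},{"grip": 1,"tx": -0.046,"ty": -0.892,"tz": -0.06,"turn": 0},{"grip": 1,"tx": -0.046,"ty": -0.892,"tz": -0.11,"turn": 0},{"grip": 1,"tx": -0.046,"ty": -0.892,"tz": -0.11,"turn": 0},{"grip": 1,"tx": -0.046,"ty": -0.892,"tz": -0.11,"turn": 0}]}}

```text
clock: 5.25
position: [0.4859, -0.099, 0.1092]
ee_rot: [0.128, -3.139, 0.0]
force: [-0.6, -0.1, -0.8]
width: 0.213
```

Run:
```python
from h import *
o=observe();p=o['position'];print(p,o['force'],o['width'],o['clock'])
print('expected foot(prev)',proj('scene',[.5054,.2579,.1144]))
a=snap('scene');b=snap('top');
c=np.hstack([cv2.resize(a[130:260,340:470],(400,400),interpolation=2),cv2.resize(b[230:320,370:460],(400,400),interpolation=2)]);cv2.imwrite('pics/c3.png',c)
print(proj('scene',[p[0],p[1],p[2]-.04]),proj('scene',[.487,-.099,.042]))
```

```text
[ 0.48591907 -0.09900087  0.10916922] [-0.62853016 -0.10129064 -0.80577181] 0.2130106500277718 5.25
expected foot(prev) [[290.65486067 316.20179881]]
[[396.4376862  204.28007703]] [[394.80306437 215.84479197]]
```

View pics/c3.png

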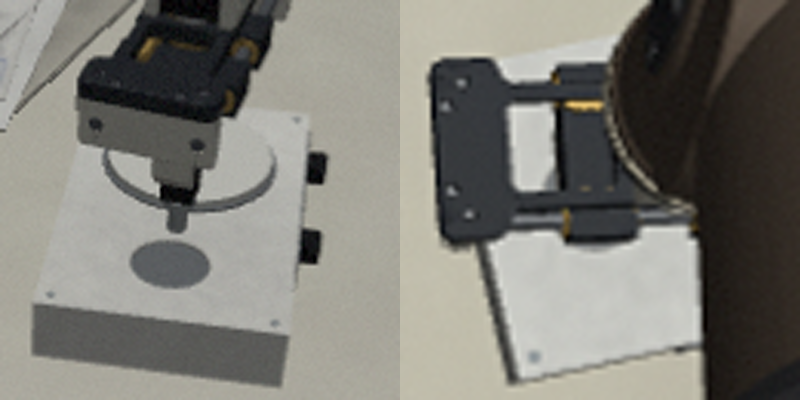

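Foot at scene (397.5,204.7) is within 1 px of the prediction and the window centre is at (395,215.5). The hand is above the round plate. Going down to just above the pad.

{"op": "drive_tool", "data": {"increments": [{"grip": 1,"tx": 0.004,"ty": 0,"tz": -0.02,"turn": 0},{"grip": 1,"tx": 0.004,"ty": 0,"tz": -0.04,"turn": 0},{"grip": 1,"tx": 0.004,"ty": 0,"tz": -0.055,"turn": 0},{"grip": 1,"tx": 0.004,"ty": 0,"tz": -0.055,"turn": 0},{"grip": 1,"tx": 0.004,"ty": 0,"tz": -0.055,"turn": 0}]}}

```text
clock: 5.85
position: [0.4884, -0.099, 0.0881]
ee_rot: [-0.128, 3.137, -0.0]
force: [0.7, 0.2, -0.7]
width: 0.219
```

{"op": "drive_tool", "data": {"increments": [{"grip": 1,"tx": 0,"ty": 0,"tz": -0.003,"turn": 0},{"grip": 1,"tx": 0,"ty": 0,"tz": -0.005,"turn": 0},{"grip": 1,"tx": 0,"ty": 0,"tz": -0.005,"turn": 0}]}}

```text
clock: 6.15
position: [0.4884, -0.0991, 0.0861]
ee_rot: [-0.128, 3.137, -0.0]
force: [0.1, -0.3, -1.0]
width: 0.217
```

{"op": "drive_tool", "data": {"increments": [{"grip": 1,"tx": 0,"ty": 0,"tz": -0.003,"turn": 0},{"grip": 1,"tx": 0,"ty": 0,"tz": -0.003,"turn": 0},{"grip": 1,"tx": 0,"ty": 0,"tz": -0.003,"turn": 0}]}}

```text
clock: 6.45
position: [0.4884, -0.099, 0.0849]
ee_rot: [-0.128, 3.137, -0.0]
force: [0.0, -0.5, -0.8]
width: 0.221
```

{"op": "drive_tool", "data": {"increments": [{"grip": 1,"tx": 0,"ty": 0,"tz": -0.003,"turn": 0},{"grip": 1,"tx": 0,"ty": 0,"tz": -0.003,"turn": 0},{"grip": 1,"tx": 0,"ty": 0,"tz": -0.003,"turn": 0}]}}

```text
clock: 6.75
position: [0.4884, -0.099, 0.0837]
ee_rot: [-0.128, 3.137, -0.0]
force: [0.1, 0.3, -1.3]
width: 0.217
```

{"op": "drive_tool", "data": {"increments": [{"grip": 1,"tx": 0,"ty": 0,"tz": -0.003,"turn": 0},{"grip": 1,"tx": 0,"ty": 0,"tz": -0.003,"turn": 0},{"grip": 1,"tx": 0,"ty": 0,"tz": -0.003,"turn": 0}]}}

```text
clock: 7.05
position: [0.4884, -0.099, 0.0824]
ee_rot: [-0.128, 3.137, -0.0]
force: [0.2, 0.5, -1.7]
width: 0.219
```

{"op": "drive_tool", "data": {"increments": [{"grip": 1,"tx": 0,"ty": 0,"tz": -0.003,"turn": 0},{"grip": 1,"tx": 0,"ty": 0,"tz": -0.003,"turn": 0},{"grip": 1,"tx": 0,"ty": 0,"tz": -0.003,"turn": 0}]}}

```text
clock: 7.35
position: [0.4884, -0.0991, 0.0812]
ee_rot: [-0.128, 3.137, -0.0]
force: [0.4, -0.7, -1.7]
width: 0.216
```

{"op": "drive_tool", "data": {"increments": [{"grip": 1,"tx": 0,"ty": 0,"tz": -0.002,"turn": 0},{"grip": 1,"tx": 0,"ty": 0,"tz": -0.002,"turn": 0},{"grip": 1,"tx": 0,"ty": 0,"tz": -0.002,"turn": 0}]}}

```text
clock: 7.65
position: [0.4884, -0.0991, 0.0805]
ee_rot: [-0.128, 3.137, -0.0]
force: [0.1, -0.3, 0.8]
width: 0.215
```

{"op": "drive_tool", "data": {"increments": [{"grip": 1,"tx": 0,"ty": 0,"tz": -0.002,"turn": 0},{"grip": 1,"tx": 0,"ty": 0,"tz": -0.002,"turn": 0},{"grip": 1,"tx": 0,"ty": 0,"tz": -0.002,"turn": 0}]}}

```text
clock: 7.95
position: [0.4885, -0.0995, 0.0796]
ee_rot: [-0.127, 3.137, -0.001]
force: [1.0, -3.4, -1.4]
width: 0.217
```

{"op": "drive_tool", "data": {"increments": [{"grip": 1,"tx": 0,"ty": 0,"tz": -0.002,"turn": 0},{"grip": 1,"tx": 0,"ty": 0,"tz": -0.002,"turn": 0},{"grip": 1,"tx": 0,"ty": 0,"tz": -0.002,"turn": 0}]}}

```text
clock: 8.25
position: [0.4885, -0.0996, 0.0788]
ee_rot: [-0.127, 3.137, -0.001]
force: [0.0, -2.8, -1.2]
width: 0.216
```

A lateral force of -3 N in y with no vertical force suggests the spigot is already at the hole's rim. I shift -y to relieve it and test.

{"op": "drive_tool", "data": {"increments": [{"grip": 1,"tx": 0,"ty": -0.003,"tz": 0,"turn": 0},{"grip": 1,"tx": 0,"ty": -0.003,"tz": 0,"turn": 0},{"grip": 1,"tx": 0,"ty": -0.003,"tz": 0,"turn": 0}]}}

```text
clock: 8.55
position: [0.4884, -0.1006, 0.0787]
ee_rot: [-0.127, 3.137, -0.001]
force: [0.4, 0.2, -0.3]
width: 0.216
```

{"op": "drive_tool", "data": {"increments": [{"grip": 1,"tx": 0,"ty": 0,"tz": -0.002,"turn": 0},{"grip": 1,"tx": 0,"ty": 0,"tz": -0.002,"turn": 0},{"grip": 1,"tx": 0,"ty": 0,"tz": -0.002,"turn": 0}]}}

```text
clock: 8.85
position: [0.4883, -0.1004, 0.0779]
ee_rot: [-0.127, 3.137, -0.001]
force: [0.3, 0.7, -1.0]
width: 0.217
```

{"op": "drive_tool", "data": {"increments": [{"grip": 1,"tx": 0,"ty": 0,"tz": -0.003,"turn": 0},{"grip": 1,"tx": 0,"ty": 0,"tz": -0.006,"turn": 0},{"grip": 1,"tx": 0,"ty": 0,"tz": -0.006,"turn": 0}]}}

```text
clock: 9.15
position: [0.4883, -0.1004, 0.0753]
ee_rot: [-0.128, 3.137, -0.001]
force: [0.3, 0.5, -0.7]
width: 0.218
```

{"op": "drive_tool", "data": {"increments": [{"grip": 1,"tx": 0,"ty": 0,"tz": -0.003,"turn": 0},{"grip": 1,"tx": 0,"ty": 0,"tz": -0.006,"turn": 0},{"grip": 1,"tx": 0,"ty": 0,"tz": -0.006,"turn": 0}]}}

```text
clock: 9.45
position: [0.4882, -0.1004, 0.0727]
ee_rot: [-0.128, 3.138, -0.001]
force: [0.1, 0.3, -1.5]
width: 0.212
```

It is in the hole: about 9 mm below the pad with no side force. I keep pushing gently home.

{"op": "drive_tool", "data": {"increments": [{"grip": 1,"tx": 0,"ty": 0,"tz": -0.004,"turn": 0},{"grip": 1,"tx": 0,"ty": 0,"tz": -0.008,"turn": 0},{"grip": 1,"tx": 0,"ty": 0,"tz": -0.012,"turn": 0},{"grip": 1,"tx": 0,"ty": 0,"tz": -0.014,"turn": 0},{"grip": 1,"tx": 0,"ty": 0,"tz": -0.014,"turn": 0}]}}

```text
clock: 9.95
position: [0.4882, -0.1003, 0.067]
ee_rot: [-0.128, 3.138, -0.001]
force: [0.9, -0.3, -0.5]
width: 0.215
```

{"op": "drive_tool", "data": {"increments": [{"grip": 1,"tx": 0,"ty": 0,"tz": -0.003,"turn": 0},{"grip": 1,"tx": 0,"ty": 0,"tz": -0.005,"turn": 0},{"grip": 1,"tx": 0,"ty": 0,"tz": -0.005,"turn": 0}]}}

```text
clock: 10.25
position: [0.4881, -0.1004, 0.0649]
ee_rot: [-0.128, 3.138, -0.001]
force: [0.7, 0.0, -1.2]
width: 0.217
```

{"op": "drive_tool", "data": {"increments": [{"grip": 1,"tx": 0,"ty": 0,"tz": -0.002,"turn": 0},{"grip": 1,"tx": 0,"ty": 0,"tz": -0.002,"turn": 0},{"grip": 1,"tx": 0,"ty": 0,"tz": -0.002,"turn": 0}]}}

```text
clock: 10.55
position: [0.4881, -0.1003, 0.0641]
ee_rot: [-0.128, 3.138, -0.0]
force: [-0.3, -0.1, -0.1]
width: 0.217
```

{"op": "drive_tool", "data": {"increments": [{"grip": 1,"tx": 0,"ty": 0,"tz": -0.002,"turn": 0},{"grip": 1,"tx": 0,"ty": 0,"tz": -0.002,"turn": 0},{"grip": 1,"tx": 0,"ty": 0,"tz": -0.002,"turn": 0}]}}

```text
clock: 10.85
position: [0.4881, -0.1004, 0.0633]
ee_rot: [-0.128, 3.138, -0.001]
force: [1.5, -0.1, -0.8]
width: 0.216
```

{"op": "drive_tool", "data": {"increments": [{"grip": 1,"tx": 0,"ty": 0,"tz": -0.002,"turn": 0},{"grip": 1,"tx": 0,"ty": 0,"tz": -0.002,"turn": 0},{"grip": 1,"tx": 0,"ty": 0,"tz": -0.002,"turn": 0}]}}

```text
clock: 11.15
position: [0.4881, -0.1004, 0.0624]
ee_rot: [-0.128, 3.138, -0.001]
force: [0.1, -1.0, -1.4]
width: 0.211
```

{"op": "drive_tool", "data": {"increments": [{"grip": 1,"tx": 0,"ty": 0,"tz": -0.002,"turn": 0},{"grip": 1,"tx": 0,"ty": 0,"tz": -0.002,"turn": 0},{"grip": 1,"tx": 0,"ty": 0,"tz": -0.002,"turn": 0}]}}

```text
clock: 11.45
position: [0.4882, -0.1004, 0.0621]
ee_rot: [-0.127, 3.138, -0.0]
force: [-2.3, 0.2, 6.8]
width: 0.21
```

{"op": "drive_tool", "data": {"increments": [{"grip": 1,"tx": 0,"ty": 0,"tz": -0.002,"turn": 0},{"grip": 1,"tx": 0,"ty": 0,"tz": -0.002,"turn": 0},{"grip": 1,"tx": 0,"ty": 0,"tz": -0.002,"turn": 0}]}}

```text
clock: 11.75
position: [0.4882, -0.1004, 0.062]
ee_rot: [-0.127, 3.137, -0.0]
force: [-3.2, 1.0, 11.5]
width: 0.216
```

The flange seated at TCP z 0.062, exactly as predicted, with 11 N. Relieve, open, and raise.

{"op": "drive_tool", "data": {"increments": [{"grip": 1,"tx": 0,"ty": 0,"tz": 0,"turn": 0},{"grip": 0.8,"tx": 0,"ty": 0,"tz": 0,"turn": 0},{"grip": 0.5,"tx": 0,"ty": 0,"tz": 0,"turn": 0},{"grip": 0.2,"tx": 0,"ty": 0,"tz": 0,"turn": 0},{"grip": 0.1,"tx": 0,"ty": 0,"tz": 0,"turn": 0},{"grip": 0.1,"tx": 0,"ty": 0,"tz": 0,"turn": 0},{"grip": 0.1,"tx": 0,"ty": 0,"tz": 0,"turn": 0}]}}

```text
clock: 12.45
position: [0.4883, -0.1004, 0.062]
ee_rot: [-0.127, 3.137, -0.0]
force: [-0.6, 0.1, 0.0]
width: 0.445
```

{"op": "drive_tool", "data": {"increments": [{"grip": 0.1,"tx": 0,"ty": 0,"tz": 0.03,"turn": 0},{"grip": 0.1,"tx": 0,"ty": 0,"tz": 0.08,"turn": 0},{"grip": 0.1,"tx": 0,"ty": 0,"tz": 0.16,"turn": 0},{"grip": 0.1,"tx": 0,"ty": 0,"tz": 0.26,"turn": 0},{"grip": 0.1,"tx": 0,"ty": 0,"tz": 0.36,"turn": 0},{"grip": 0.1,"tx": 0,"ty": 0,"tz": 0.4,"turn": 0},{"grip": 0.1,"tx": 0,"ty": 0,"tz": 0.4,"turn": 0},{"grip": 0.1,"tx": 0,"ty": 0,"tz": 0.4,"turn": 0},{"grip": 0.1,"tx": 0,"ty": 0,"tz": 0.4,"turn": 0}]}}

```text
clock: 13.35
position: [0.4874, -0.1003, 0.2211]
ee_rot: [0.127, -3.139, -0.0]
force: [-0.5, -0.4, -0.1]
width: 0.45
```

Run:
```python
from h import *
o=observe();print(o['position'],o['force'],o['width'],o['clock'])
a=snap('scene','s4.png');cv2.imwrite('pics/c4.png',cv2.resize(a[130:260,340:470],(600,600),interpolation=2))
print('seated top/foot-flange px',proj('scene',[[.488,-.1,.110],[.488,-.1,.097],[.488,-.1,.042]]))
```

```text
[ 0.48743062 -0.10027225  0.22114073] [-0.48949261 -0.43078818 -0.12277549] 0.4504138753981647 13.35
seated top/foot-flange px [[397.24533243 185.28959291]
 [396.70304859 191.25886415]
 [394.49241779 215.40926228]]
```

View pics/c4.png

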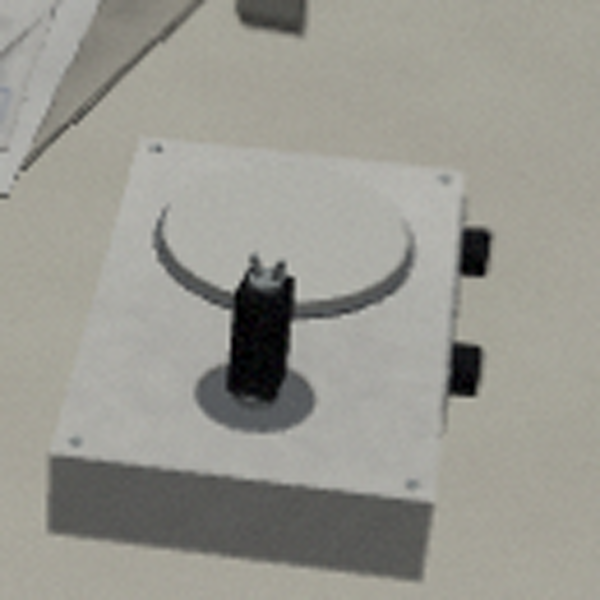

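The post stands upright in the window, with its fork top at scene (398,186) against a predicted (397,185) for fully home. The hand is well clear, so I hand in.

Run:
```python
from h import *
a=cv2.imread('pics/s0.png').astype(int);b=cv2.imread('pics/s4.png').astype(int);d=abs(a-b).max(2)
for n,(x0,y0,x1,y1) in dict(tape=(200,235,265,285),cap=(155,300,195,335),timer=(388,322,450,380)).items(): print(n,(d[y0:y1,x0:x1]>40).mean())
sign_off()
```

```text
tape 0.0
cap 0.0
timer 0.0
the job is handed in; nothing more can be done
```

The probe post is seated in the stirrer's mounting hole, flange on the pad, and released. I handed the job in at about 13.4 s of the 72 s allowed. `sign_off()` gives no verdict, so what follows are my own checks.

- **Finding the hole:** no spiral was needed. The foot came down with its chamfer on the hole's rim, seen as a side force of about 3 N. A shift of about 1 mm in -y cleared it and the post slid in freely.
- **Seating:** the flange met the pad at a tool height of 0.062 m, as predicted for fully home. The highest force I read was 11.5 N, well under the 40 N limit. Force is only reported at the end of each move, so brief peaks in between were not seen.
- **After release:** the last picture shows the post upright in the window. Its fork top is within 1 px of where a fully home post should be. The gripper had been opened and raised about 160 mm clear.
- **Bystanders:** the tape roll, cap and timer show no change between the first and last pictures.

No check failed. The two camera views disagreed by 2–3 mm on where the window is, which is roughly the stated calibration error.

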